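Daily check of a hook scale with its check weight

ROBOT

A 6-joint arm with a two-finger parallel gripper is mounted at the origin on a cart in front of the work surface, level with it; the furniture and walls round the work are solid. World frame = base frame: x ahead of the robot, y to its left, z up, the work surface at z = 0. Lengths are in m, angles in rad, forces in N, time in s.
With the tool pointing down it reaches from about 0.35 to 0.725 m from the base axis. Payload 4.3 kg.
Tool frame: the origin (TCP) lies midway between the tips of the shut fingers; the grasp point (between the pads) lies 19 mm behind it; z points along the fingers, y is the line along which they close (so a half turn about z gives the same grasp; the last joint's range is limited). The gripper opens to 85 mm and grips with 20 to 120 N. Pads are 22 mm wide; open, the fingers measure 114 mm over their backs; the gripper's body (76 mm by 85 mm) begins 54 mm behind the grasp point. The pads swing forward as they close: fully open they stand 13 mm farther back than shut.
Start: joints at [1.071, 0.377, 0.081, 1.274, 0, 1.46], TCP at [0.219, 0.532, 0.231] pointing down, gripper open.
Joint ranges: [-2.72, 2.72], [-0.84, 1.66], [-1.02, 1.22], [-1.77, 2.12], [-1.37, 1.28], [-3.14, 3.14]. Speed limits (rad/s): [2.57, 2.57, 3.14, 3.14, 3.14, 3.14].

INTERFACE

Orientations are given as a rotation vector (axis times angle).
In Python, from plant import * gives the robot as it stands. The module is installed in compiled form; this text tells all that it offers.
- The arm moves only by the tool move_arm, never from a script. Its argument "targets" is a list of rows, each an object with "hand": the opening, from -1 (shut) to 1 (fully open); "slide": the shift along the world's x, y, z in m, a list of three; "angular": the turn, a rotation vector about the world's x, y, z in degrees, a list of three. In form: [{"hand": hand, "slide": [x, y, z], "angular": [rx, ry, rz]}, ...]. A call has 1 to 5 rows; each row is the pose to reach, as a shift and turn from the pose commanded when the call began; what a row does not reach only later rows make up. A row lasts 1/10 s, in which the tool goes at most 50 mm and 8.59 degrees, less where a joint would pass 70% of its speed; a pose out of reach is approached as far as the arm can. A call with a gripper value outside its range is refused whole. The fingers move at their own pace and stop on an object; the grip force is fixed at half the most. Time passes only in rows, so rows that repeat a pose let the fingers close. It gives the time, the measured TCP pose, the force, the opening and the grip force at its end, in the units of the state.
- sense(): the state, without advancing time (a new reading comes with each control period).
- camera(name): name is "side" or "top"; returns (picture, depth): 384x512x3 uint8, red, green, blue; 384x512 float32, m along the optical axis (not along the pixel's ray), 0 where there is no reading.
- get_calibration(name): a dict with "fx", "fy", "cx", "cy" (pixels), "k1" (the pictures are not rectified: a ray, as slopes to the right and down, at radius r is drawn at 1 + k1 r^2 times it, then the intrinsics apply), "camera_from_world" (4x4, takes a point from world to camera coordinates). Camera axes: x right, y up, looking along -z (the intrinsics and any distortion apply to the point x, -y, -z); pixel columns grow to the right and rows downward; lengths in m; the calibration is good to about 2 mm. A picture is of the moment at which its call begins. get_calibration takes no time and is no camera call.
- close_job(): hands the job in; it is judged then, once.
The state is a dict: "time_s": time; "joint_pos": joint angles; "joint_vel": joint speeds; "joint_efforts": joint torques, N m; "tcp_pos": TCP position; "eef_rot": TCP orientation; "contact_force": force on the tool from outside, world axes, zero at the start; "moment": the same for the moment, N m; "grip_width": finger opening in m; "finger_force": force on a finger pad.
Only numpy, scipy, OpenCV 4.12 (cv2) and the standard library are available. Lean on these libraries where they do the work, as an engineer would, in place of code of your own. Each camera call takes 0.05 s, during which the arm holds its last target. There are 200 camera calls.

TASK

Do the daily check of the bench hook scale: take the steel check weight by its bail, thread the bail over the tip of the sprung hook and lower it slowly into the notch until the spring alone carries it - neither pressed down beyond its own weight nor let drop, so that the spring never jumps - then let go and leave it hanging untouched, quite still, for two seconds so that the pointer can be read. Then lift it off again just as slowly and put it away, upright and fully home, in the empty round recess of the wooden weight block, without knocking the scale or disturbing the things around.

Things in the scene. Friction and masses are not known exactly. Their poses are not given: they have to be found in the camera images.
- check_weight: Loose steel check weight: 46 mm round, 38 mm tall cylinder with an upright strip bail on top, 96 mm tall in all. Origin: centre of its underside, z up, y across the bail (a half turn changes nothing). Mass unknown, 0.2 to 0.75 kg, centre 25 mm above the underside. Take it from above by the outer faces of the bail's uprights, 39 mm apart in y.
- bail_bar (a point): Point on the check weight: middle of the underside of the bail's round cross bar (6 mm thick, along y), 90 mm above the weight's underside; axes as the weight's. The two uprights are 5 mm thick in y and 10 mm wide in x. The window between them, under the bar, is 29 mm wide and runs 45 mm down from this point.
- hook_scale: Fixed bench hook scale: grey 205 x 116 mm base plate, top 18 mm above the worktop, and a white upright case, 84 mm wide, whose front face stands 113 mm behind the hook's notch and whose top is 290 mm above the worktop. Origin: on the worktop straight under the notch. The hook points along its -x, towards the robot; z up.
- hook_seat (a point): Bottom of the hook's notch, where the bail bar belongs; moves with the hook; 215 mm above the worktop unloaded; axes as the scale's. The hook, an 8 mm round bar, comes from the case with its top 10 mm above this point, dips from x = +17 to +8 mm, is flat to -8 mm and turns up into a lip, tip at x = -22 mm, 16 mm above this point. Its underside is 8 mm below this point.
- hook_carriage (a joint): Downward travel of the sprung hook (m): 0 unloaded, at the upper stop; 0.09 at the lower stop; over 0.083 is overload. The spring balances the hook itself and pushes up with 0.2 N at 0 and 100 N/m more, so a hung mass m rests near (9.81 m - 0.2) / 100. Lightly damped: it rings if the load changes suddenly. Keep it below 0.12 m/s, and below 0.08 m/s once let go.
- weight_block: Fixed wooden block for the weight set, 150 mm along x, 74 mm along y, 30 mm tall. Origin: centre of its underside. An empty round recess, 52 mm across, 12 mm deep with a 3 mm chamfer, lies at x = -36 mm, y = 0. Two small brass weights stand fixed on it at x = +19 and +54 mm, up to 55 mm above the worktop.
- recess_floor (a point): Centre of the floor of the empty recess in the weight block, 18 mm above the worktop; the underside of the check weight rests here when it is home.
- timer: Bystander: white digital timer, 32 x 68 x 60 mm, standing on the worktop; origin at the centre of its underside. Leave it there.
- spray: Bystander: white bottle with a blue cap, 62 mm round, 187 mm tall; origin at the centre of its underside. Leave it there.
- slide_box: Bystander: white and red card box, 57 x 83 x 31 mm; origin at the centre of its underside. Leave it there.
Mind the look-alikes: they are no part of the job. What is shaped like the check_weight but black or pink is not meant.

How it is judged:
On the way:
1. the check weight hangs by its bail in the notch of the hook, untouched and still (x of bail_bar in the frame of hook_seat between -0.01 and 0.01 m and y of bail_bar in the frame of hook_seat between -0.012 and 0.012 m and z of bail_bar in the frame of hook_seat between -0.005 and 0.005 m and value of joint hook_carriage above 0.01 m and velocity of joint hook_carriage between -0.012 and 0.012 m/s and linear speed of check_weight below 0.03 m/s and contact force between the fingers and check_weight below 0.05 N and contact force between the arm and hook_scale below 0.05 N), for 1.5 s.
At the end, for the whole second after the job is handed in: the check weight stands at rest in the empty recess of the block: its underside's centre within 5 mm of the recess's centre and within 3 mm of its floor, upright within 0.06 rad; the hook is back at zero within 2 mm (horizontal distance between check_weight and recess_floor below 0.005 m and z of check_weight in the frame of recess_floor below 0.003 m and angle between check_weight's own z axis and vertical below 0.06 rad and linear speed of check_weight below 0.02 m/s and value of joint hook_carriage below 0.002 m); the robot touches nothing.
It fails at once if the hook jumps: the load is dropped on it or snatched off it (hook faster than 0.12 m/s) (velocity of joint hook_carriage above 0.12 m/s or velocity of joint hook_carriage below -0.12 m/s).
It fails at once if let go while out of balance: the check weight bounces or swings on the hook after it is released (faster than 0.08 m/s) (value of joint hook_carriage above 0.006 m and contact force between the fingers and check_weight below 0.05 N and linear speed of check_weight above 0.08 m/s).
It fails at once if the hook is pressed beyond the scale's capacity (travel over 83 mm) (value of joint hook_carriage above 0.083 m).
It fails at once if the scale is knocked or forced (over 15 N) (contact force between hook_scale and anything else above 15 N).
It fails at once if a bystander is displaced by more than 15 mm (distance of any of timer, spray, slide_box from where it was at the start of the episode above 0.015 m).
It also fails if it takes over 72 s, if anything falls off the work surface, if the arm or the gripper's body presses on something with over 40 N, if the wrist force passes 120 N, or if a joint passes its speed limit or range.

## Working session

There is one attempt and no reset: what is moved stays moved. The work goes in short steps, Python scripts to look and compute and a tool call to move; the robot and the scene stay as the last step left them, time stands still between calls to the robot, and variables do not carry over. Pictures are saved under pics/ and viewed, at most 10 in all, crops included, and the job is handed in when it is done.

Besides the shell and the picture viewer there is one more tool, called after "Call:" as name(argument=value, ...), one argument or row to a line, values as JSON. move_arm: Moves the arm, as the interface text tells. Its arguments: {"type":"object","properties":{"targets":{"type":"array","items":{"type":"object","properties":{"hand":{"type":"number"},"slide":{"type":"array","items":{"type":"number"}},"angular":{"type":"array","items":{"type":"number"}}}}}},"required":["targets"]}

```bash
mkdir -p pics; cat > h.py <<'E'
from plant import *
import numpy as np, cv2
def grab(n):
    p,d=camera(n); np.savez(f'{n}.npz',p=p,d=d); return p,d
def load(n):
    z=np.load(f'{n}.npz'); return z['p'],z['d']
def ray(n,u,v):
    c=get_calibration(n); x=(u-c['cx'])/c['fx']; y=(v-c['cy'])/c['fy']
    r=np.hypot(x,y); s=r
    for _ in range(20): s=r/(1+c['k1']*s*s)
    f=s/r if r>0 else 1; dcam=np.array([x*f,-y*f,-1.])
    M=np.linalg.inv(c['camera_from_world']); return M[:3,3],M[:3,:3]@dcam
def onz(n,u,v,z):
    o,d=ray(n,u,v); return o+d*(z-o[2])/d[2]
def pt(n,u,v,dep):
    o,d=ray(n,u,v); return o+d*dep
def cloud(n,p,d):
    c=get_calibration(n); V,U=np.mgrid[0:384,0:512]
    x=(U-c['cx'])/c['fx']; y=(V-c['cy'])/c['fy']; r=np.hypot(x,y); s=r.copy()
    for _ in range(20): s=r/(1+c['k1']*s*s)
    f=np.where(r>0,s/np.maximum(r,1e-9),1)
    M=np.linalg.inv(c['camera_from_world'])
    C=np.stack([x*f*d,-y*f*d,-d],-1); P=C@M[:3,:3].T+M[:3,3]; P[d<=0]=np.nan; return P
E
python3 - <<'E'
from h import *
s=sense(); print({k:np.round(v,3).tolist() for k,v in s.items()})
for n in('top','side'):
    p,d=grab(n); cv2.imwrite(f'pics/{n}0.png',cv2.resize(p[:,:,::-1],(800,600)))
    c=get_calibration(n); print(n,c['fx'],c['k1'],np.linalg.inv(c['camera_from_world']).round(3).tolist(),(d>0).mean())
E
```

```text
{'time_s': 0.0, 'joint_pos': [1.071, 0.378, 0.08, 1.274, 0.0, 1.46], 'joint_vel': [0.002, -0.0, -0.0, -0.0, 0.002, -0.001], 'joint_efforts': [0.001, -46.36, 26.988, 0.021, 0.0, 0.0], 'tcp_pos': [0.218, 0.531, 0.23], 'eef_rot': [-0.608, -3.081, 0.003], 'contact_force': [-0.246, 0.106, -0.419], 'moment': [0.081, 0.007, -0.014], 'finger_force': 0.0, 'grip_width': 0.085}
top 396.0034247287604 -0.14066970962844913 [[0.001, 0.996, -0.091, 0.485], [-1.0, 0.001, -0.001, -0.155], [-0.001, 0.091, 0.996, 1.349], [0.0, 0.0, 0.0, 1.0]] 0.9960479736328125
side 426.71169401100246 -0.012698035741948603 [[0.997, 0.058, -0.045, 0.513], [-0.07, 0.579, -0.812, -1.186], [-0.021, 0.813, 0.582, 0.909], [0.0, 0.0, 0.0, 1.0]] 0.9958597819010416
```

View pics/top0.png

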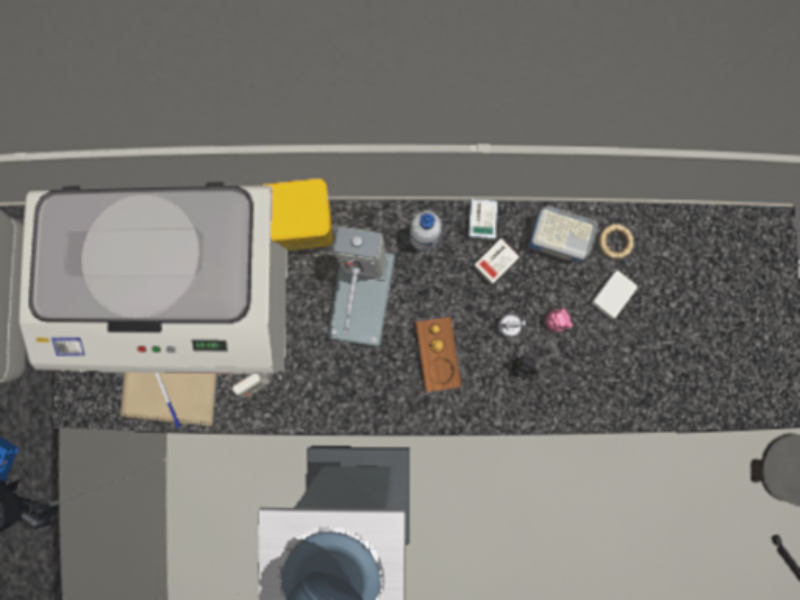

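View pics/side0.png

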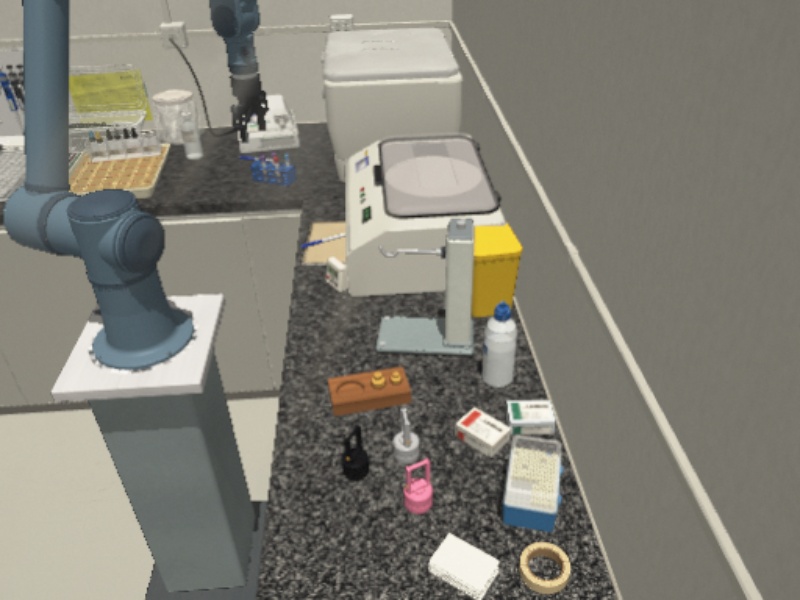

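The pictures show three weight-shaped things, in 800x600 pixels:
- **Steel grey:** top (511,325), side (405,445).
- **Pink:** top (559,320), side (418,492).
- **Black:** top (523,367), side (355,458).

The task asks for steel, so the grey one fits. The scale's hook is at top (352,300) and side (385,252). The block's recess is at top (440,370) and side (350,388). I'll confirm the weight in an enlarged crop.

```bash
python3 - <<'E'
from h import *
pt_,dt=load('top'); ps,ds=load('side')
a=cv2.resize(pt_[185:260,295:375,::-1],(400,375),interpolation=cv2.INTER_CUBIC)
b=cv2.resize(ps[225:335,200:300,::-1],(400,440),interpolation=cv2.INTER_CUBIC)
c=cv2.resize(pt_[140:225,205:265,::-1],(400,567),interpolation=cv2.INTER_CUBIC)
d=cv2.resize(ps[130:235,230:310,::-1],(400,525),interpolation=cv2.INTER_CUBIC)
o=np.zeros((600,800,3),np.uint8); o[:375,:400]=a; o[:440,400:]=b
cv2.imwrite('pics/w.png',o)
o=np.zeros((600,800,3),np.uint8); o[:567,:400]=c; o[:525,400:]=d
cv2.imwrite('pics/sc.png',o)
for n,p,d,(u0,u1,v0,v1) in (('top',pt_,dt,(310,345,195,225)),('side',ps,ds,(248,272,255,300))):
    P=cloud(n,p,d); Q=P[v0:v1,u0:u1].reshape(-1,3)
    for lo,hi in((.03,.044),(.05,.075),(.075,.088),(.088,.11)):
        m=(Q[:,2]>lo)&(Q[:,2]<hi); 
        if m.sum(): print(n,lo,m.sum(),np.median(Q[m],0).round(4),Q[m].min(0).round(4),Q[m].max(0).round(4))
E
```

```text
top 0.03 110 [ 0.5457 -0.3835  0.0386] [ 0.529  -0.4077  0.0301] [ 0.5692 -0.3625  0.044 ]
top 0.05 7 [ 0.5477 -0.3657  0.0589] [ 0.5447 -0.4003  0.0544] [ 0.5505 -0.3634  0.073 ]
top 0.075 2 [ 0.5467 -0.3656  0.0851] [ 0.5436 -0.3659  0.0827] [ 0.5498 -0.3652  0.0875]
top 0.088 29 [ 0.5492 -0.3831  0.0955] [ 0.543  -0.4031  0.0881] [ 0.5558 -0.3651  0.1001]
side 0.03 142 [ 0.5456 -0.393   0.0367] [ 0.527  -0.4086  0.0301] [ 0.5713 -0.3677  0.0439]
side 0.05 44 [ 0.5485 -0.4021  0.0648] [ 0.5425 -0.4081  0.0507] [ 0.5566 -0.3684  0.075 ]
side 0.075 18 [ 0.5501 -0.402   0.0811] [ 0.5429 -0.4064  0.075 ] [ 0.5568 -0.3697  0.0877]
side 0.088 60 [ 0.5516 -0.4044  0.094 ] [ 0.5428 -0.4965  0.0887] [ 0.573  -0.367   0.0981]
```

View pics/w.png

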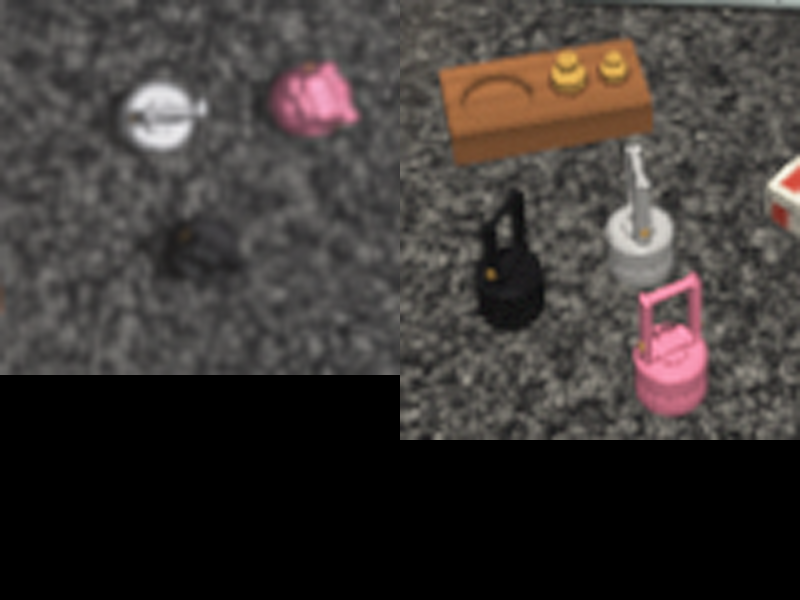

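View pics/sc.png

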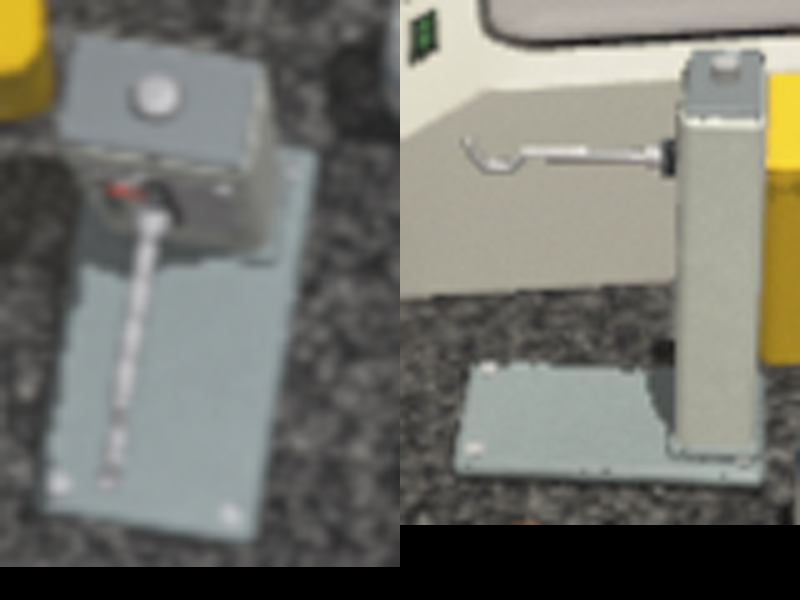

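The crop shows the steel one at top-crop (158,117) and side-crop (640,215): grey cylinder, bail along about y. The hook crops show the tip at (108,480) in top and (470,142) in side, with the notch at side (500,168). Next I'll measure all of them.

```bash
cat > m.py <<'E'
from h import *
T,dt=load('top'); S,ds=load('side')
for n,p,d in(('top',T,dt),('side',S,ds)):
    P=cloud(n,p,d); hsv=cv2.cvtColor(p,cv2.COLOR_RGB2HSV); X,Y,Z=P[...,0],P[...,1],P[...,2]
    print('==',n)
    b=(abs(X-.548)<.02)&(abs(Y+.385)<.035)&(Z>.088)&(Z<.105)
    q=P[b]; c=q.mean(0); w,v=np.linalg.eigh(np.cov(q[:,:2].T)); t=(q[:,:2]-c[:2])@v[:,1]
    mid=c[:2]+v[:,1]*(t.min()+t.max())/2; print('bail n',len(q),'mid',mid.round(4),'c',c.round(4),'dir',np.degrees(np.arctan2(*v[::-1,1])).round(1),'len',np.ptp(t).round(4),'ztop',q[:,2].max().round(4))
    b=(abs(X-.548)<.03)&(abs(Y+.385)<.03)&(Z>.034)&(Z<.042); q=P[b]
    (cx,cy),r=cv2.minEnclosingCircle(q[:,:2].astype(np.float32)); print('body',round(cx,4),round(cy,4),round(r,4),np.median(q[:,2]).round(4))
    # hook
    b=(X>.45)&(X<.75)&(abs(Y+.05)<.15)&(Z>.195)&(Z<.25)
    nn,lab,st,ce=cv2.connectedComponentsWithStats(b.astype(np.uint8))
    for i in range(1,nn):
        if st[i,4]>25: q=P[lab==i]; print('hookcomp',st[i].tolist(),np.nanmin(q,0).round(3),np.nanmax(q,0).round(3))
    # base plate
    b=(X>.45)&(X<.85)&(Y>-.2)&(Y<.15)&(Z>.012)&(Z<.024); nn,lab,st,ce=cv2.connectedComponentsWithStats(b.astype(np.uint8)); i=1+st[1:,4].argmax(); q=P[lab==i]
    print('plate',cv2.minAreaRect(q[:,:2].astype(np.float32)),np.median(q[:,2]).round(4))
    b=(X>.45)&(X<.85)&(Y>-.2)&(Y<.15)&(Z>.28)&(Z<.296); q=P[b]; print('casetop',cv2.minAreaRect(q[:,:2].astype(np.float32)),np.median(q[:,2]).round(4))
    # block
    m=(hsv[...,0]<18)&(hsv[...,1]>110)&(hsv[...,2]>50)&(abs(X-.5)<.15)&(abs(Y+.25)<.15)&(Z>.024)&(Z<.036); q=P[m]; print('block',cv2.minAreaRect(q[:,:2].astype(np.float32)),np.median(q[:,2]).round(4),len(q))
    rm=(hsv[...,0]<18)&(abs(X-.5)<.15)&(abs(Y+.25)<.15)&(Z>.012)&(Z<.0225)&(hsv[...,1]>110); q=P[rm]
    if len(q)>5: print('low',np.median(q,0).round(4),q.min(0).round(3),q.max(0).round(3),len(q))
E
python3 m.py
```

```text
== top
bail n 29 mid [ 0.5487 -0.3843] c [ 0.5487 -0.3847  0.095 ] dir 97.9 len 0.0387 ztop 0.1001
body 0.5493 -0.3852 0.0228 0.0383
hookcomp [215, 155, 30, 59, 243] [ 0.525 -0.118  0.197] [ 0.688 -0.035  0.25 ]
plate ((0.6141476035118103, -0.06486194580793381), (0.11246796697378159, 0.20469804108142853), 80.61903381347656) 0.0185
casetop ((0.7489675283432007, -0.023488596081733704), (0.34827300906181335, 0.1820715367794037), 89.47715759277344) 0.2845
block ((0.48810434341430664, -0.23038162291049957), (0.14934059977531433, 0.07435720413923264), 8.766955375671387) 0.0305 711
low [ 0.4529 -0.2346  0.0184] [ 0.426 -0.261  0.013] [ 0.523 -0.188  0.022] 175
== side
bail n 33 mid [ 0.5493 -0.3865] c [ 0.5493 -0.3866  0.0941] dir 97.0 len 0.0388 ztop 0.0981
body 0.5501 -0.3869 0.0235 0.0369
hookcomp [242, 153, 61, 24, 434] [ 0.524 -0.122  0.195] [ 0.702 -0.05   0.25 ]
plate ((0.6133018732070923, -0.06688417494297028), (0.12020392715930939, 0.20397591590881348), 80.84222412109375) 0.0167
casetop ((0.7563555240631104, -0.028066352009773254), (0.3410632610321045, 0.16469797492027283), 89.8589859008789) 0.2875
block ((0.4882411062717438, -0.23261839151382446), (0.14999090135097504, 0.08084957301616669), 8.703146934509277) 0.0287 650
low [ 0.4593 -0.2495  0.017 ] [ 0.42  -0.359  0.012] [ 0.649 -0.206  0.022] 279
```

```bash
python3 - <<'E'
from h import *
e=np.array([np.cos(np.radians(-9.3)),np.sin(np.radians(-9.3))]); l=np.array([-e[1],e[0]])
for n in('top','side'):
    p,d=load(n); P=cloud(n,p,d); X,Y,Z=P[...,0],P[...,1],P[...,2]
    b=(X>.5)&(X<.75)&(abs(Y+.06)<.06)&(Z>.2)&(Z<.24)
    q=P[b]; s=(q[:,:2]-[.54,-.05])@e; t=(q[:,:2]-[.54,-.05])@l
    k=abs(t)<.03; A=np.polyfit(s[k&(s>.03)&(s<.1)],t[k&(s>.03)&(s<.1)],1); print(n,'slope',A)
    for a in np.arange(-.03,.14,.005):
        m=k&(s>=a)&(s<a+.005)
        if m.sum(): print(round(a,3),m.sum(),t[m].mean().round(4),t[m].min().round(4),t[m].max().round(4),'z',np.median(q[m,2]).round(4),q[m,2].max().round(4), 'smin',s[m].min().round(4))
E
```

```text
top slope [-0.01193717 -0.00063122]
-0.02 1 0.0007 0.0007 0.0007 z 0.2309 0.2309 smin -0.015
-0.015 4 -0.0017 -0.0043 0.0011 z 0.2309 0.2328 smin -0.0145
-0.01 5 -0.0011 -0.0036 0.0019 z 0.2281 0.2328 smin -0.0094
-0.005 5 -0.0016 -0.005 0.0019 z 0.2168 0.2193 smin -0.0049
0.0 5 -0.0011 -0.0035 0.0029 z 0.2134 0.2177 smin 0.0003
0.005 5 -0.0019 -0.0049 0.0006 z 0.2142 0.2176 smin 0.0061
0.01 5 -0.0012 -0.0048 0.0014 z 0.2162 0.2209 smin 0.0116
0.015 6 -0.0014 -0.0044 0.0018 z 0.2217 0.2285 smin 0.0153
0.02 4 -0.0017 -0.0039 0.0019 z 0.2261 0.2277 smin 0.0208
0.025 5 -0.0007 -0.0032 0.0027 z 0.2255 0.2265 smin 0.0254
0.03 5 -0.0015 -0.0049 0.0013 z 0.2243 0.2288 smin 0.0315
0.035 5 -0.0012 -0.0045 0.0017 z 0.2246 0.2283 smin 0.0352
0.04 5 -0.001 -0.0036 0.0027 z 0.2258 0.2274 smin 0.0402
0.045 5 -0.0018 -0.0047 0.0006 z 0.2256 0.229 smin 0.0459
0.05 5 -0.0008 -0.0041 0.0017 z 0.2239 0.2271 smin 0.0517
0.055 4 -0.0014 -0.0039 0.0024 z 0.2235 0.2266 smin 0.0554
0.06 5 -0.0005 -0.0029 0.0029 z 0.2255 0.2289 smin 0.0603
0.065 5 -0.0012 -0.0046 0.0012 z 0.2251 0.2259 smin 0.0663
0.07 5 -0.
[... 1492 characters left out ...]
.055 6 -0.0051 -0.0094 -0.002 z 0.2221 0.2257 smin 0.0551
0.06 5 -0.0043 -0.0077 -0.0004 z 0.2214 0.2238 smin 0.0612
0.065 4 -0.0048 -0.0093 -0.0007 z 0.2226 0.2245 smin 0.065
0.07 5 -0.0034 -0.0054 0.001 z 0.2212 0.225 smin 0.0708
0.075 4 -0.0038 -0.0051 -0.0026 z 0.2234 0.2246 smin 0.0769
0.08 5 -0.0075 -0.0117 -0.0039 z 0.2226 0.2266 smin 0.0804
0.085 6 -0.0041 -0.0091 -0.0006 z 0.2217 0.2241 smin 0.086
0.09 3 -0.002 -0.0069 0.0009 z 0.2233 0.224 smin 0.0921
0.095 8 -0.0051 -0.0088 -0.0006 z 0.2229 0.228 smin 0.0953
0.1 10 -0.0055 -0.0104 0.0007 z 0.2233 0.2284 smin 0.1014
0.105 8 -0.0057 -0.0097 0.0015 z 0.2227 0.232 smin 0.1074
0.11 16 -0.0051 -0.0092 -0.0015 z 0.2212 0.2346 smin 0.1106
```

Positions, averaged over the two views:

| Thing | Position (m) | Yaw |
|---|---|---|
| Weight | (0.549, -0.3855) | bail at 97.5° |
| Hook seat | (0.547, -0.0525, 0.215) | scale at -9.4° |
| Recess | (0.4525, -0.237) | not needed |

The tool's y axis is now at 67.7°. I'll start the transit.

Call:
move_arm(
  targets=[
    {"hand":0.41,"slide":[0.01,-0.03,0.03],"angular":[0,0,3]},
    {"hand":0.41,"slide":[0.025,-0.07,0.055],"angular":[0,0,6]},
    {"hand":0.41,"slide":[0.04,-0.115,0.07],"angular":[0,0,9]},
    {"hand":0.41,"slide":[0.055,-0.16,0.08],"angular":[0,0,12]},
    {"hand":0.41,"slide":[0.07,-0.205,0.08],"angular":[0,0,15]},
  ],
)

```text
time_s: 0.6
tcp_pos: [0.2892, 0.3257, 0.3126]
eef_rot: [0.196, 3.133, 0.003]
contact_force: [1.6, -0.6, -0.0]
grip_width: 0.0601
finger_force: 0.0
```

Call:
move_arm(
  targets=[
    {"hand":0.41,"slide":[0.016,-0.045,0],"angular":[0,0,3]},
    {"hand":0.41,"slide":[0.032,-0.09,0],"angular":[0,0,6]},
    {"hand":0.41,"slide":[0.048,-0.135,0],"angular":[0,0,9]},
    {"hand":0.41,"slide":[0.064,-0.18,0],"angular":[0,0,12]},
    {"hand":0.41,"slide":[0.08,-0.225,0],"angular":[0,0,15]},
  ],
)

```text
time_s: 1.1
tcp_pos: [0.3684, 0.1001, 0.3112]
eef_rot: [0.214, -3.134, -0.0]
contact_force: [0.3, -0.0, -0.3]
grip_width: 0.06
finger_force: 0.0
```

Call:
move_arm(
  targets=[
    {"hand":0.41,"slide":[0.016,-0.045,0]},
    {"hand":0.41,"slide":[0.032,-0.09,0]},
    {"hand":0.41,"slide":[0.048,-0.135,0]},
    {"hand":0.41,"slide":[0.064,-0.18,0]},
    {"hand":0.41,"slide":[0.08,-0.225,0]},
  ],
)

```text
invalid input at $.targets[0]: expected keys hand, slide, angular
```

Call:
move_arm(
  targets=[
    {"hand":0.41,"slide":[0.016,-0.045,0]},
    {"hand":0.41,"slide":[0.036,-0.09,-0.01]},
    {"hand":0.41,"slide":[0.056,-0.135,-0.02]},
    {"hand":0.41,"slide":[0.076,-0.18,-0.04]},
    {"hand":0.41,"slide":[0.09,-0.225,-0.06]},
  ],
)

```text
invalid input at $.targets[0]: expected keys hand, slide, angular
```

Call:
move_arm(
  targets=[
    {"hand":0.41,"slide":[0.006,-0.02,-0.02]},
    {"hand":0.41,"slide":[0.011,-0.036,-0.05]},
    {"hand":0.41,"slide":[0.011,-0.036,-0.08]},
    {"hand":0.41,"slide":[0.011,-0.036,-0.1]},
    {"hand":0.41,"slide":[0.011,-0.036,-0.11]},
  ],
)

```text
invalid input at $.targets[0]: expected keys hand, slide, angular
```

Call:
move_arm(
  targets=[
    {"hand":0.41,"slide":[0.016,-0.045,0],"angular":[0,0,0]},
    {"hand":0.41,"slide":[0.032,-0.09,0],"angular":[0,0,0]},
    {"hand":0.41,"slide":[0.048,-0.135,0],"angular":[0,0,0]},
    {"hand":0.41,"slide":[0.064,-0.18,0],"angular":[0,0,0]},
    {"hand":0.41,"slide":[0.08,-0.225,0],"angular":[0,0,0]},
  ],
)

```text
time_s: 1.6
tcp_pos: [0.4485, -0.1251, 0.311]
eef_rot: [0.209, -3.134, -0.001]
contact_force: [1.6, 1.5, -0.1]
grip_width: 0.0602
finger_force: 0.0
```

Call:
move_arm(
  targets=[
    {"hand":0.41,"slide":[0.016,-0.045,0],"angular":[0,0,0]},
    {"hand":0.41,"slide":[0.036,-0.09,-0.01],"angular":[0,0,0]},
    {"hand":0.41,"slide":[0.056,-0.135,-0.02],"angular":[0,0,0]},
    {"hand":0.41,"slide":[0.076,-0.18,-0.04],"angular":[0,0,0]},
    {"hand":0.41,"slide":[0.09,-0.225,-0.06],"angular":[0,0,0]},
  ],
)

```text
time_s: 2.1
tcp_pos: [0.538, -0.3457, 0.2522]
eef_rot: [-0.21, 3.134, 0.0]
contact_force: [0.6, 0.0, 0.6]
grip_width: 0.0605
finger_force: 0.0
```

Call:
move_arm(
  targets=[
    {"hand":0.41,"slide":[0.006,-0.02,-0.02],"angular":[0,0,0]},
    {"hand":0.41,"slide":[0.011,-0.036,-0.05],"angular":[0,0,0]},
    {"hand":0.41,"slide":[0.011,-0.036,-0.08],"angular":[0,0,0]},
    {"hand":0.41,"slide":[0.011,-0.036,-0.1],"angular":[0,0,0]},
    {"hand":0.41,"slide":[0.011,-0.036,-0.11],"angular":[0,0,0]},
  ],
)

```text
time_s: 2.6
tcp_pos: [0.5466, -0.3788, 0.1398]
eef_rot: [0.209, -3.131, -0.006]
contact_force: [-0.3, 0.0, -0.0]
grip_width: 0.0603
finger_force: 0.0
```

```bash
python3 - <<'E'
from h import *
s=sense(); print({k:np.round(s[k],4).tolist() for k in('time_s','tcp_pos','eef_rot','contact_force','joint_pos')})
p,d=grab('side'); cv2.imwrite('pics/s1.png',cv2.resize(p[190:340,180:330,::-1],(600,600),interpolation=cv2.INTER_CUBIC))
E
```

```text
{'time_s': 2.6, 'tcp_pos': [0.5466, -0.3788, 0.1398], 'eef_rot': [0.2093, -3.1307, -0.0061], 'contact_force': [-0.3407, 0.0313, -0.0027], 'joint_pos': [-0.7014, 0.6035, 0.207, 1.1798, 0.0001, -0.8349]}
```

View pics/s1.png

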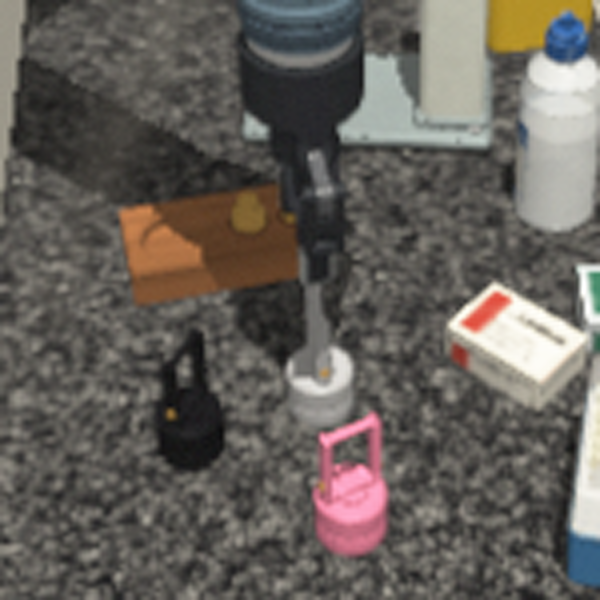

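The picture shows the gripper straight above the steel weight: fingers around (320,260), bail below at (313,320), pink and black clear. I'll hold briefly and check the settled pose.

Call:
move_arm(
  targets=[
    {"hand":0.41,"slide":[0,-0.001,-0.015],"angular":[0,0,0]},
    {"hand":0.41,"slide":[0,-0.001,-0.02],"angular":[0,0,0]},
    {"hand":0.41,"slide":[0,-0.001,-0.02],"angular":[0,0,0]},
  ],
)

```text
time_s: 2.95
tcp_pos: [0.548, -0.3806, 0.1232]
eef_rot: [0.21, -3.134, -0.001]
contact_force: [-0.0, -0.8, -0.6]
grip_width: 0.0602
finger_force: 0.0
```

Call:
move_arm(
  targets=[
    {"hand":0.41,"slide":[0,0,-0.02],"angular":[0,0,0]},
    {"hand":0.41,"slide":[0,0,-0.02],"angular":[0,0,0]},
  ],
)

```text
time_s: 3.15
tcp_pos: [0.5474, -0.3801, 0.1022]
eef_rot: [0.21, -3.133, -0.003]
contact_force: [0.3, 1.0, -0.1]
grip_width: 0.0605
finger_force: 0.0
```

```bash
python3 - <<'E'
from h import *
for i in range(3):
    s=sense(); print({k:np.round(s[k],4).tolist() for k in('time_s','tcp_pos','eef_rot','contact_force')}); camera('side')
E
```

```text
{'time_s': 3.15, 'tcp_pos': [0.5474, -0.3801, 0.1022], 'eef_rot': [0.21, -3.1328, -0.0029], 'contact_force': [0.2701, 1.0336, -0.0563]}
{'time_s': 3.2, 'tcp_pos': [0.5477, -0.3803, 0.1031], 'eef_rot': [0.2102, -3.1333, -0.002], 'contact_force': [-0.0139, 0.0783, -0.1574]}
{'time_s': 3.25, 'tcp_pos': [0.5482, -0.3808, 0.1039], 'eef_rot': [0.2102, -3.1345, -0.0002], 'contact_force': [-0.0362, 0.0163, -0.4813]}
```

Call:
move_arm(
  targets=[
    {"hand":0.41,"slide":[0.001,-0.005,-0.01],"angular":[0,0,0]},
    {"hand":0.41,"slide":[0.001,-0.005,-0.025],"angular":[0,0,0]},
    {"hand":0.41,"slide":[0.001,-0.005,-0.037],"angular":[0,0,0]},
    {"hand":0.41,"slide":[0.001,-0.005,-0.043],"angular":[0,0,0]},
    {"hand":0.41,"slide":[0.001,-0.005,-0.043],"angular":[0,0,0]},
  ],
)

```text
time_s: 3.8
tcp_pos: [0.5484, -0.3853, 0.0588]
eef_rot: [0.21, -3.133, -0.003]
contact_force: [-0.1, 0.3, 0.1]
grip_width: 0.0602
finger_force: 0.0
```

Call:
move_arm(
  targets=[
    {"hand":0.2,"slide":[0,0,0],"angular":[0,0,0]},
    {"hand":0.05,"slide":[0,0,0],"angular":[0,0,0]},
    {"hand":0.0,"slide":[0,0,0],"angular":[0,0,0]},
    {"hand":-0.05,"slide":[0,0,0],"angular":[0,0,0]},
    {"hand":-0.1,"slide":[0,0,0],"angular":[0,0,0]},
  ],
)

```text
time_s: 4.3
tcp_pos: [0.5494, -0.3858, 0.0608]
eef_rot: [-0.21, 3.134, -0.0]
contact_force: [-0.2, 1.6, 2.2]
grip_width: 0.0389
finger_force: 16.2
```

Call:
move_arm(
  targets=[
    {"hand":-1,"slide":[0,0,0],"angular":[0,0,0]},
    {"hand":-1,"slide":[0,0,0],"angular":[0,0,0]},
    {"hand":-1,"slide":[0,0,0],"angular":[0,0,0]},
  ],
)

```text
time_s: 4.6
tcp_pos: [0.5494, -0.3859, 0.0609]
eef_rot: [-0.21, 3.134, -0.0]
contact_force: [-1.4, 1.9, 5.2]
grip_width: 0.0381
finger_force: 61.0
```

Call:
move_arm(
  targets=[
    {"hand":-1,"slide":[0,0,0.01],"angular":[0,0,0]},
    {"hand":-1,"slide":[0,0,0.03],"angular":[0,0,0]},
    {"hand":-1,"slide":[0,0,0.06],"angular":[0,0,0]},
    {"hand":-1,"slide":[0,0,0.09],"angular":[0,0,0]},
    {"hand":-1,"slide":[0,0,0.115],"angular":[0,0,0]},
  ],
)

```text
time_s: 5.1
tcp_pos: [0.5483, -0.3854, 0.1751]
eef_rot: [0.21, -3.132, -0.003]
contact_force: [0.5, -0.4, -7.4]
grip_width: 0.0381
finger_force: 61.8
```

Call:
move_arm(
  targets=[
    {"hand":-1,"slide":[-0.007,0.03,0.02],"angular":[0,0,-3]},
    {"hand":-1,"slide":[-0.017,0.07,0.035],"angular":[0,0,-6]},
    {"hand":-1,"slide":[-0.027,0.11,0.036],"angular":[0,0,-9]},
    {"hand":-1,"slide":[-0.037,0.15,0.036],"angular":[0,0,-12]},
    {"hand":-1,"slide":[-0.047,0.19,0.036],"angular":[0,0,-15]},
  ],
)

```text
time_s: 5.6
tcp_pos: [0.5004, -0.1939, 0.21]
eef_rot: [-0.205, -3.132, -0.002]
contact_force: [0.7, 1.0, -6.9]
grip_width: 0.0381
finger_force: 62.9
```

Call:
move_arm(
  targets=[
    {"hand":-1,"slide":[-0.01,0.04,0],"angular":[0,0,-2]},
    {"hand":-1,"slide":[-0.02,0.08,0],"angular":[0,0,-2]},
    {"hand":-1,"slide":[-0.026,0.115,0],"angular":[0,0,-2]},
    {"hand":-1,"slide":[-0.029,0.14,0],"angular":[0,0,-2]},
    {"hand":-1,"slide":[-0.03,0.15,0],"angular":[0,0,-2]},
  ],
)

```text
time_s: 6.1
tcp_pos: [0.47, -0.0434, 0.2101]
eef_rot: [-0.251, -3.128, -0.002]
contact_force: [-0.4, -0.4, -6.1]
grip_width: 0.0382
finger_force: 63.1
```

Call:
move_arm(
  targets=[
    {"hand":-1,"slide":[0,0,0],"angular":[0,0,0]},
    {"hand":-1,"slide":[0,0,0],"angular":[0,0,0]},
    {"hand":-1,"slide":[0,0,0],"angular":[0,0,0]},
  ],
)

```text
time_s: 6.4
tcp_pos: [0.4724, -0.047, 0.211]
eef_rot: [-0.258, -3.131, 0.001]
contact_force: [0.2, -0.1, -7.3]
grip_width: 0.0382
finger_force: 63.2
```

```bash
python3 - <<'E'
from h import *
F=[];
for i in range(6):
    s=sense(); F.append(np.r_[s['contact_force'],s['tcp_pos'],s['eef_rot']]); p,d=camera('side' if i<5 else 'top') ; np.savez('side.npz' if i<5 else 'top.npz',p=p,d=d)
print(np.round(F,4)); print(s['joint_pos'])
a,_=load('side'); b,_=load('top')
o=np.zeros((500,800,3),np.uint8); o[:,:400]=cv2.resize(a[100:225,200:300,::-1],(400,500),interpolation=cv2.INTER_CUBIC); o[:,400:]=cv2.resize(b[140:240,200:280,::-1],(400,500),interpolation=cv2.INTER_CUBIC)
cv2.imwrite('pics/s2.png',o)
E
```

```text
[[ 1.9210e-01 -8.0800e-02 -7.3460e+00  4.7240e-01 -4.7000e-02  2.1100e-01
  -2.5780e-01 -3.1307e+00  9.0000e-04]
 [-4.3410e-01  3.1130e-01 -7.4814e+00  4.7240e-01 -4.7000e-02  2.1100e-01
  -2.5810e-01 -3.1308e+00  6.0000e-04]
 [ 5.5940e-01 -5.8660e-01 -6.7334e+00  4.7240e-01 -4.6900e-02  2.1110e-01
  -2.5810e-01 -3.1308e+00  4.0000e-04]
 [-1.2249e+00  7.8700e-02 -7.3587e+00  4.7230e-01 -4.6800e-02  2.1110e-01
  -2.5790e-01 -3.1309e+00  3.0000e-04]
 [-3.9150e-01 -2.0050e-01 -7.6674e+00  4.7230e-01 -4.6700e-02  2.1110e-01
  -2.5770e-01 -3.1309e+00  1.0000e-04]
 [-1.3826e+00  9.2700e-01 -7.4371e+00  4.7220e-01 -4.6500e-02  2.1110e-01
  -2.5720e-01 -3.1310e+00 -0.0000e+00]]
[-2.31869687e-01  1.82297157e-01 -2.36078019e-01  1.15251893e+00
  1.39767959e-05 -6.79395722e-02]
```

View pics/s2.png

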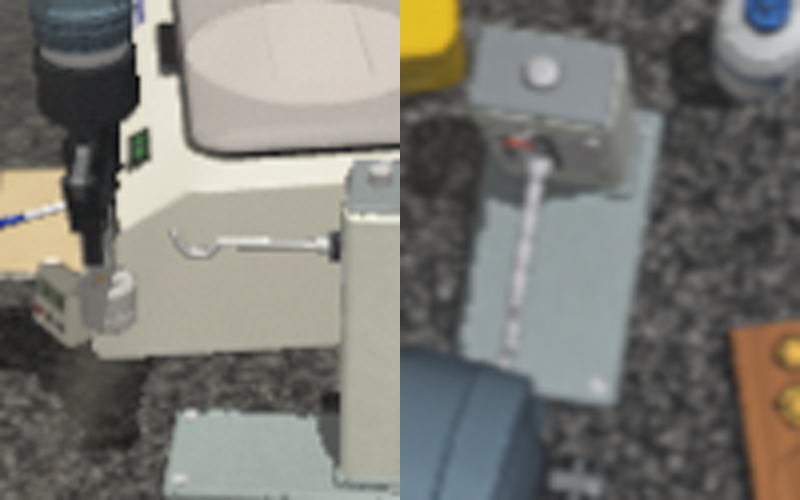

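The left half (side) shows the weight held at (112,305), short of the hook tip at (172,235). The right half (top) shows the hook in line at (515,340). The weight reads about 7.15 N, so I expect about 69 mm of travel. I'll check how the weight sits under the TCP.

```bash
python3 - <<'E'
from h import *
p,d=load('side'); P=cloud('side',p,d); X,Y,Z=P[...,0],P[...,1],P[...,2]
m=(abs(X-.475)<.05)&(abs(Y+.05)<.06)&(Z>.12)&(Z<.26)
e=np.array([np.cos(np.radians(-9.4)),np.sin(np.radians(-9.4))]); l=np.array([-e[1],e[0]])
q=P[m]; c=p[m].mean(1)
s=(q[:,:2]-[.4723,-.0468])@e; t=(q[:,:2]-[.4723,-.0468])@l
for z in np.arange(.13,.26,.006):
    k=(q[:,2]>=z)&(q[:,2]<z+.006)
    if k.sum(): print(z.round(3),k.sum(),'s',s[k].min().round(4),s[k].max().round(4),'t',t[k].min().round(4),t[k].max().round(4),'bright',int(c[k].mean()))
E
```

```text
0.148 12 s -0.0171 0.0184 t -0.0254 -0.0129 bright 129
0.154 23 s -0.0199 0.0219 t -0.0285 -0.0027 bright 125
0.16 24 s -0.0205 0.0213 t -0.0261 -0.0021 bright 129
0.166 21 s -0.0188 0.0208 t -0.0255 -0.0022 bright 123
0.172 23 s -0.0228 0.0217 t -0.027 -0.0039 bright 123
0.178 27 s -0.0217 0.0218 t -0.0252 0.0099 bright 132
0.184 58 s -0.0221 0.0224 t -0.0232 0.0165 bright 146
0.19 19 s -0.0107 0.0092 t -0.0227 0.0145 bright 122
0.196 9 s -0.002 0.0053 t -0.0249 0.0179 bright 112
0.202 8 s -0.0023 0.0049 t -0.0224 0.0153 bright 107
0.208 6 s -0.01 0.0046 t -0.0274 0.0203 bright 119
0.214 16 s -0.0137 0.0079 t -0.0292 0.0267 bright 107
0.22 15 s -0.0125 0.0073 t -0.0335 0.0248 bright 81
0.226 18 s -0.0117 0.0519 t -0.0363 0.0238 bright 77
0.232 14 s -0.0118 0.0074 t -0.0354 0.0225 bright 68
0.238 13 s -0.0099 0.0074 t -0.0344 0.0228 bright 63
0.244 13 s -0.0092 0.0075 t -0.0366 0.0236 bright 58
0.25 2 s 0.0071 0.0092 t -0.0337 0.019 bright 71
0.256 10 s -0.0147 0.0099 t -0.0506 0.0282 bright 76
```

Weight centred under the TCP and upright, bar about 25 mm above the seat. I'll align sideways, then thread forward along the hook axis.

Call:
move_arm(
  targets=[
    {"hand":-1,"slide":[0.0005,0.003,0.001],"angular":[0,0,0]},
    {"hand":-1,"slide":[0.001,0.0065,0.002],"angular":[0,0,0]},
    {"hand":-1,"slide":[0.01,0.005,0.002],"angular":[0,0,0]},
    {"hand":-1,"slide":[0.02,0.0035,0.002],"angular":[0,0,0]},
    {"hand":-1,"slide":[0.03,0.0017,0.002],"angular":[0,0,0]},
  ],
)

```text
time_s: 7.2
tcp_pos: [0.5036, -0.0444, 0.2133]
eef_rot: [0.255, 3.13, -0.0]
contact_force: [0.3, 1.0, -7.9]
grip_width: 0.0382
finger_force: 63.1
```

Call:
move_arm(
  targets=[
    {"hand":-1,"slide":[0.01,-0.0016,0],"angular":[0,0,0]},
    {"hand":-1,"slide":[0.02,-0.0032,0],"angular":[0,0,0]},
    {"hand":-1,"slide":[0.03,-0.005,0],"angular":[0,0,0]},
    {"hand":-1,"slide":[0.04,-0.0066,0],"angular":[0,0,0]},
    {"hand":-1,"slide":[0.0445,-0.0075,0],"angular":[0,0,0]},
  ],
)

```text
time_s: 7.7
tcp_pos: [0.548, -0.052, 0.2131]
eef_rot: [0.256, 3.131, -0.0]
contact_force: [-0.4, 0.3, -6.3]
grip_width: 0.038
finger_force: 63.1
```

```bash
python3 - <<'E'
from h import *
F=[]
for i in range(6):
    s=sense(); F.append(np.r_[s['contact_force'],s['tcp_pos']]); p,d=camera('side' if i<5 else 'top') ; np.savez('side.npz' if i<5 else 'top.npz',p=p,d=d)
print(np.round(F,4),s['eef_rot'],s['time_s'])
a,_=load('side'); b,_=load('top')
cv2.imwrite('pics/s3.png',cv2.resize(a[110:210,220:310,::-1],(540,600),interpolation=cv2.INTER_CUBIC))
E
```

```text
[[-0.3811  0.3293 -6.2882  0.548  -0.052   0.2131]
 [ 0.8822 -0.1384 -6.771   0.5482 -0.0521  0.2131]
 [-0.2797 -0.0845 -7.704   0.5474 -0.0519  0.2131]
 [-0.5472  0.1163 -6.2125  0.5467 -0.0517  0.2131]
 [ 0.1212  0.2893 -6.596   0.5463 -0.0516  0.2131]
 [-0.2536 -0.102  -6.8019  0.5462 -0.0516  0.2131]] [-2.55518943e-01 -3.13042340e+00 -2.94465577e-04] 7.95
```

View pics/s3.png

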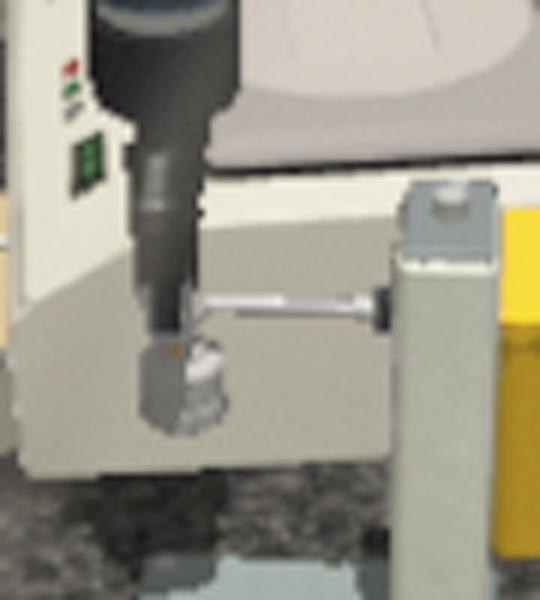

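Threaded: in the side picture the hook bar passes behind the finger at (190,300) and the weight hangs below at (185,385). Now I'll lower slowly.

Call:
move_arm(
  targets=[
    {"hand":-1,"slide":[0.0008,-0.001,-0.005],"angular":[0,0,0]},
    {"hand":-1,"slide":[0.0008,-0.001,-0.01],"angular":[0,0,0]},
    {"hand":-1,"slide":[0.0008,-0.001,-0.014],"angular":[0,0,0]},
    {"hand":-1,"slide":[0.0008,-0.001,-0.017],"angular":[0,0,0]},
    {"hand":-1,"slide":[0.0008,-0.001,-0.019],"angular":[0,0,0]},
  ],
)

```text
time_s: 8.5
tcp_pos: [0.5471, -0.0526, 0.1937]
eef_rot: [-0.255, -3.13, -0.0]
contact_force: [0.3, 0.1, -6.5]
grip_width: 0.038
finger_force: 63.1
```

Call:
move_arm(
  targets=[
    {"hand":-1,"slide":[0,0,-0.0015],"angular":[0,0,0]},
    {"hand":-1,"slide":[0,0,-0.003],"angular":[0,0,0]},
    {"hand":-1,"slide":[0,0,-0.0045],"angular":[0,0,0]},
    {"hand":-1,"slide":[0,0,-0.006],"angular":[0,0,0]},
    {"hand":-1,"slide":[0,0,-0.0075],"angular":[0,0,0]},
  ],
)

```text
time_s: 9.0
tcp_pos: [0.5475, -0.0527, 0.1867]
eef_rot: [0.256, 3.131, 0.0]
contact_force: [-0.5, 0.3, -6.8]
grip_width: 0.0377
finger_force: 63.1
```

Call:
move_arm(
  targets=[
    {"hand":-1,"slide":[0,0,-0.0015],"angular":[0,0,0]},
    {"hand":-1,"slide":[0,0,-0.0035],"angular":[0,0,0]},
    {"hand":-1,"slide":[0,0,-0.006],"angular":[0,0,0]},
    {"hand":-1,"slide":[0,0,-0.008],"angular":[0,0,0]},
    {"hand":-1,"slide":[0,0,-0.01],"angular":[0,0,0]},
  ],
)

```text
time_s: 9.5
tcp_pos: [0.5475, -0.0527, 0.1766]
eef_rot: [0.256, 3.131, 0.0]
contact_force: [-0.2, -0.4, -6.3]
grip_width: 0.038
finger_force: 63.1
```

```bash
cat > f.py <<'E'
from h import *
import sys
F=[]
for i in range(int(sys.argv[1])):
    s=sense(); F.append(np.r_[s['contact_force'],s['tcp_pos'],s['moment']]); p,d=camera('side')
np.savez('side.npz',p=p,d=d); F=np.array(F); print(F.mean(0).round(4),F.std(0).round(3),s['time_s'])
E
python3 f.py 16
```

```text
[ 3.3100e-02  7.6200e-02 -6.1176e+00  5.4750e-01 -5.2700e-02  1.7670e-01
  2.0000e-03  1.7200e-02  8.7000e-03] [0.507 0.427 0.539 0.    0.    0.    0.042 0.049 0.024] 10.25
```

Call:
move_arm(
  targets=[
    {"hand":-1,"slide":[0,0,-0.002],"angular":[0,0,0]},
    {"hand":-1,"slide":[0,0,-0.005],"angular":[0,0,0]},
    {"hand":-1,"slide":[0,0,-0.008],"angular":[0,0,0]},
    {"hand":-1,"slide":[0,0,-0.011],"angular":[0,0,0]},
    {"hand":-1,"slide":[0,0,-0.014],"angular":[0,0,0]},
  ],
)

```text
time_s: 10.8
tcp_pos: [0.5475, -0.0527, 0.1625]
eef_rot: [0.256, 3.131, 0.0]
contact_force: [-0.4, 0.6, -4.6]
grip_width: 0.038
finger_force: 63.2
```

Call:
move_arm(
  targets=[
    {"hand":-1,"slide":[0,0,-0.003],"angular":[0,0,0]},
    {"hand":-1,"slide":[0,0,-0.006],"angular":[0,0,0]},
    {"hand":-1,"slide":[0,0,-0.009],"angular":[0,0,0]},
    {"hand":-1,"slide":[0,0,-0.012],"angular":[0,0,0]},
    {"hand":-1,"slide":[0,0,-0.015],"angular":[0,0,0]},
  ],
)

```text
time_s: 11.3
tcp_pos: [0.5476, -0.0527, 0.1476]
eef_rot: [0.256, 3.131, 0.0]
contact_force: [-0.9, 0.3, -3.0]
grip_width: 0.0379
finger_force: 63.3
```

Call:
move_arm(
  targets=[
    {"hand":-1,"slide":[0,0,-0.003],"angular":[0,0,0]},
    {"hand":-1,"slide":[0,0,-0.006],"angular":[0,0,0]},
    {"hand":-1,"slide":[0,0,-0.009],"angular":[0,0,0]},
    {"hand":-1,"slide":[0,0,-0.012],"angular":[0,0,0]},
    {"hand":-1,"slide":[0,0,-0.014],"angular":[0,0,0]},
  ],
)

```text
time_s: 11.8
tcp_pos: [0.5475, -0.0527, 0.1336]
eef_rot: [0.256, 3.131, 0.0]
contact_force: [-1.5, -0.1, -1.9]
grip_width: 0.0384
finger_force: 63.5
```

```bash
python3 f.py 40; python3 - <<'E'
from h import *
p,d=load('side'); P=cloud('side',p,d); X,Y,Z=P[...,0],P[...,1],P[...,2]
e=np.array([np.cos(np.radians(-9.4)),np.sin(np.radians(-9.4))]); l=np.array([-e[1],e[0]])
q=P[(abs(X-.6)<.06)&(abs(Y+.06)<.05)&(Z>.1)&(Z<.3)]
s=(q[:,:2]-[.547,-.0525])@e; t=(q[:,:2]-[.547,-.0525])@l
k=(s>.03)&(s<.09)&(abs(t)<.015); print(k.sum(),np.median(q[k,2]),q[k,2].max())
E
```

```text
[-0.2448  0.0216 -1.9417  0.5475 -0.0527  0.1337  0.0109  0.0328 -0.0093] [0.607 0.557 0.474 0.    0.    0.    0.025 0.053 0.023] 13.75
76 0.1717853498007635 0.2991595188470412
```

Call:
move_arm(
  targets=[
    {"hand":-1,"slide":[0,0,-0.002],"angular":[0,0,0]},
    {"hand":-1,"slide":[0,0,-0.005],"angular":[0,0,0]},
    {"hand":-1,"slide":[0,0,-0.008],"angular":[0,0,0]},
    {"hand":-1,"slide":[0,0,-0.0105],"angular":[0,0,0]},
    {"hand":-1,"slide":[0,0,-0.0125],"angular":[0,0,0]},
  ],
)

```text
time_s: 14.3
tcp_pos: [0.5475, -0.0527, 0.121]
eef_rot: [0.256, 3.131, 0.0]
contact_force: [0.1, -0.6, -0.4]
grip_width: 0.0381
finger_force: 63.6
```

Call:
move_arm(
  targets=[
    {"hand":-1,"slide":[0,0,-0.002],"angular":[0,0,0]},
    {"hand":-1,"slide":[0,0,-0.004],"angular":[0,0,0]},
    {"hand":-1,"slide":[0,0,-0.0055],"angular":[0,0,0]},
    {"hand":-1,"slide":[0,0,-0.006],"angular":[0,0,0]},
    {"hand":-1,"slide":[0,0,-0.006],"angular":[0,0,0]},
  ],
)

```text
time_s: 14.8
tcp_pos: [0.5475, -0.0527, 0.1153]
eef_rot: [0.256, 3.131, 0.0]
contact_force: [-0.1, -0.1, -0.3]
grip_width: 0.0381
finger_force: 63.7
```

```bash
python3 f.py 80
```

```text
[ 0.4799 -0.0703 -0.0598  0.5475 -0.0527  0.1152 -0.0142 -0.0768 -0.0008] [0.534 0.536 0.459 0.    0.    0.    0.029 0.049 0.029] 18.75
```

Balanced: mean residual -0.06 N. Now I'll open slightly, with the fingers staying around the bail, and wait.

Call:
move_arm(
  targets=[
    {"hand":0.0,"slide":[0,0,0],"angular":[0,0,0]},
    {"hand":0.05,"slide":[0,0,0],"angular":[0,0,0]},
    {"hand":0.1,"slide":[0,0,0],"angular":[0,0,0]},
    {"hand":0.15,"slide":[0,0,0],"angular":[0,0,0]},
    {"hand":0.2,"slide":[0,0,0],"angular":[0,0,0]},
  ],
)

```text
time_s: 19.3
tcp_pos: [0.5474, -0.0527, 0.1152]
eef_rot: [-0.256, -3.131, -0.0]
contact_force: [-0.4, 0.9, 0.1]
grip_width: 0.051
finger_force: 0.0
```

```bash
python3 - <<'E'
from h import *
e=np.array([np.cos(np.radians(-9.4)),np.sin(np.radians(-9.4))]); l=np.array([-e[1],e[0]])
for i in range(45):
    s=sense(); p,d=camera('side')
    if i%3==0:
        P=cloud('side',p,d); q=P[(abs(P[...,0]-.547)<.04)&(abs(P[...,1]+.06)<.045)&(P[...,2]>.03)&(P[...,2]<.105)]
        S=(q[:,:2]-[.547,-.0525])@e; T=(q[:,:2]-[.547,-.0525])@l; k=q[:,2]<.085
        print(round(s['time_s'],2),len(q),q[k].mean(0).round(4),'s',S[k].min().round(4),S[k].max().round(4),s['finger_force'],round(s['grip_width'],4),s['contact_force'][2].round(2))
cv2.imwrite('pics/s4.png',cv2.resize(p[110:230,210:310,::-1],(500,600),interpolation=cv2.INTER_CUBIC))
E
```

```text
19.3 191 [ 0.5472 -0.0707  0.0688] s -0.0204 0.0232 0.0 0.051 0.14
19.45 186 [ 0.5466 -0.0705  0.0703] s -0.0199 0.0232 0.0 0.0515 -1.04
19.6 188 [ 0.5471 -0.0705  0.0697] s -0.0199 0.0233 0.0 0.0512 0.07
19.75 192 [ 0.547  -0.071   0.0693] s -0.0197 0.023 0.0 0.0514 -0.14
19.9 190 [ 0.5471 -0.0712  0.0691] s -0.0197 0.0228 0.0 0.0513 0.63
20.05 188 [ 0.5473 -0.0703  0.0703] s -0.0197 0.023 0.0 0.0514 -0.07
20.2 189 [ 0.547  -0.0712  0.0696] s -0.0202 0.0229 0.0 0.0511 0.83
20.35 188 [ 0.5466 -0.0707  0.069 ] s -0.0198 0.0231 0.0 0.0513 0.41
20.5 188 [ 0.5472 -0.0706  0.0695] s -0.0201 0.023 0.0 0.0515 0.31
20.65 190 [ 0.5472 -0.0706  0.0693] s -0.0197 0.0232 0.0 0.051 0.41
20.8 186 [ 0.5477 -0.0708  0.0693] s -0.0198 0.0229 0.0 0.0509 0.42
20.95 188 [ 0.5469 -0.0712  0.0694] s -0.0199 0.023 0.0 0.0514 -0.13
21.1 189 [ 0.5473 -0.0704  0.069 ] s -0.0201 0.0232 0.0 0.051 -0.17
21.25 189 [ 0.5469 -0.0706  0.0696] s -0.0195 0.0233 0.0 0.0515 0.1
21.4 187 [ 0.5475 -0.0705  0.0693] s -0.0198 0.0235 0.0 0.0512 0.33
```

View pics/s4.png

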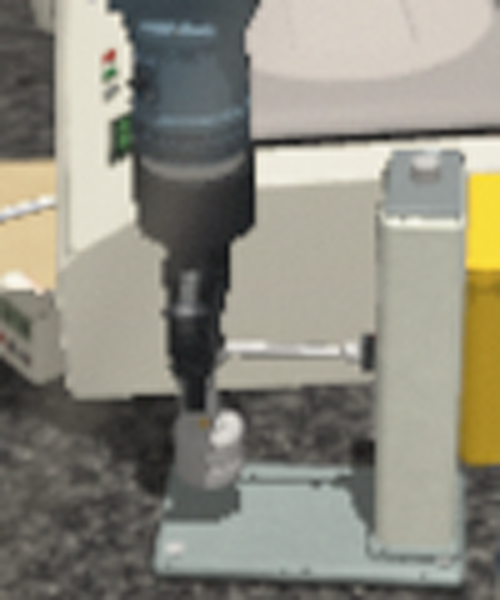

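The weight hangs still in the hook, seen at (210,450) in the picture, with no drift over 2 s. I'll hold a little longer, regrip, then lift slowly.

Call:
move_arm(
  targets=[
    {"hand":0.2,"slide":[0,0,0],"angular":[0,0,0]},
    {"hand":0.2,"slide":[0,0,0],"angular":[0,0,0]},
    {"hand":0.2,"slide":[0,0,0],"angular":[0,0,0]},
    {"hand":0.2,"slide":[0,0,0],"angular":[0,0,0]},
    {"hand":0.2,"slide":[0,0,0],"angular":[0,0,0]},
  ],
)

```text
time_s: 22.05
tcp_pos: [0.5475, -0.0527, 0.1152]
eef_rot: [0.256, 3.131, 0.0]
contact_force: [0.7, 0.5, 0.5]
grip_width: 0.0511
finger_force: 0.0
```

Call:
move_arm(
  targets=[
    {"hand":0.1,"slide":[0,0,0],"angular":[0,0,0]},
    {"hand":0.03,"slide":[0,0,0],"angular":[0,0,0]},
    {"hand":-0.03,"slide":[0,0,0],"angular":[0,0,0]},
    {"hand":-0.07,"slide":[0,0,0],"angular":[0,0,0]},
    {"hand":-0.11,"slide":[0,0,0],"angular":[0,0,0]},
  ],
)

```text
time_s: 22.55
tcp_pos: [0.5475, -0.0527, 0.1152]
eef_rot: [0.256, 3.131, 0.0]
contact_force: [0.1, 0.1, -0.8]
grip_width: 0.0388
finger_force: 27.8
```

Call:
move_arm(
  targets=[
    {"hand":-0.2,"slide":[0,0,0],"angular":[0,0,0]},
    {"hand":-1,"slide":[0,0,0],"angular":[0,0,0]},
    {"hand":-1,"slide":[0,0,0],"angular":[0,0,0]},
    {"hand":-1,"slide":[0,0,0],"angular":[0,0,0]},
  ],
)

```text
time_s: 22.95
tcp_pos: [0.5475, -0.0527, 0.1152]
eef_rot: [0.256, 3.131, 0.0]
contact_force: [-0.0, -0.3, 0.3]
grip_width: 0.038
finger_force: 60.1
```

Call:
move_arm(
  targets=[
    {"hand":-1,"slide":[0,0,0.001],"angular":[0,0,0]},
    {"hand":-1,"slide":[0,0,0.003],"angular":[0,0,0]},
    {"hand":-1,"slide":[0,0,0.006],"angular":[0,0,0]},
    {"hand":-1,"slide":[0,0,0.009],"angular":[0,0,0]},
    {"hand":-1,"slide":[0,0,0.012],"angular":[0,0,0]},
  ],
)

```text
time_s: 23.45
tcp_pos: [0.5474, -0.0527, 0.1275]
eef_rot: [-0.256, -3.131, -0.0]
contact_force: [-1.0, -0.2, -1.8]
grip_width: 0.0379
finger_force: 60.1
```

Call:
move_arm(
  targets=[
    {"hand":-1,"slide":[0,0,0.003],"angular":[0,0,0]},
    {"hand":-1,"slide":[0,0,0.006],"angular":[0,0,0]},
    {"hand":-1,"slide":[0,0,0.009],"angular":[0,0,0]},
    {"hand":-1,"slide":[0,0,0.012],"angular":[0,0,0]},
    {"hand":-1,"slide":[0,0,0.015],"angular":[0,0,0]},
  ],
)

```text
time_s: 23.95
tcp_pos: [0.5474, -0.0527, 0.1423]
eef_rot: [-0.256, -3.131, -0.0]
contact_force: [1.2, -0.1, -2.6]
grip_width: 0.0381
finger_force: 60.3
```

Call:
move_arm(
  targets=[
    {"hand":-1,"slide":[0,0,0.003],"angular":[0,0,0]},
    {"hand":-1,"slide":[0,0,0.006],"angular":[0,0,0]},
    {"hand":-1,"slide":[0,0,0.009],"angular":[0,0,0]},
    {"hand":-1,"slide":[0,0,0.012],"angular":[0,0,0]},
    {"hand":-1,"slide":[0,0,0.015],"angular":[0,0,0]},
  ],
)

```text
time_s: 24.45
tcp_pos: [0.5474, -0.0527, 0.1573]
eef_rot: [-0.256, -3.131, -0.0]
contact_force: [-0.2, -1.0, -4.3]
grip_width: 0.038
finger_force: 60.5
```

Call:
move_arm(
  targets=[
    {"hand":-1,"slide":[0,0,0.003],"angular":[0,0,0]},
    {"hand":-1,"slide":[0,0,0.006],"angular":[0,0,0]},
    {"hand":-1,"slide":[0,0,0.009],"angular":[0,0,0]},
    {"hand":-1,"slide":[0,0,0.012],"angular":[0,0,0]},
    {"hand":-1,"slide":[0,0,0.015],"angular":[0,0,0]},
  ],
)

```text
time_s: 24.95
tcp_pos: [0.5473, -0.0526, 0.1722]
eef_rot: [-0.256, -3.131, -0.0]
contact_force: [1.1, -0.5, -5.8]
grip_width: 0.038
finger_force: 60.6
```

Call:
move_arm(
  targets=[
    {"hand":-1,"slide":[0,0,0.003],"angular":[0,0,0]},
    {"hand":-1,"slide":[0,0,0.006],"angular":[0,0,0]},
    {"hand":-1,"slide":[0,0,0.008],"angular":[0,0,0]},
    {"hand":-1,"slide":[0,0,0.01],"angular":[0,0,0]},
    {"hand":-1,"slide":[0,0,0.012],"angular":[0,0,0]},
  ],
)

```text
time_s: 25.45
tcp_pos: [0.5471, -0.0526, 0.1841]
eef_rot: [-0.256, -3.13, -0.0]
contact_force: [0.4, -0.4, -7.4]
grip_width: 0.038
finger_force: 60.8
```

Call:
move_arm(
  targets=[
    {"hand":-1,"slide":[0,0,0.002],"angular":[0,0,0]},
    {"hand":-1,"slide":[0,0,0.006],"angular":[0,0,0]},
    {"hand":-1,"slide":[0,0,0.012],"angular":[0,0,0]},
    {"hand":-1,"slide":[0,0,0.02],"angular":[0,0,0]},
    {"hand":-1,"slide":[0,0,0.0285],"angular":[0,0,0]},
  ],
)

```text
time_s: 25.95
tcp_pos: [0.5474, -0.0527, 0.2135]
eef_rot: [0.256, 3.131, 0.0]
contact_force: [0.3, 0.3, -7.7]
grip_width: 0.038
finger_force: 60.9
```

Call:
move_arm(
  targets=[
    {"hand":-1,"slide":[0,0,0],"angular":[0,0,0]},
    {"hand":-1,"slide":[0,0,0],"angular":[0,0,0]},
    {"hand":-1,"slide":[0,0,0],"angular":[0,0,0]},
  ],
)

```text
time_s: 26.25
tcp_pos: [0.5473, -0.0527, 0.2124]
eef_rot: [-0.256, -3.131, -0.0]
contact_force: [0.1, -0.7, -7.6]
grip_width: 0.0381
finger_force: 60.9
```

Call:
move_arm(
  targets=[
    {"hand":-1,"slide":[-0.01,0.0016,0],"angular":[0,0,0]},
    {"hand":-1,"slide":[-0.025,0.0041,0],"angular":[0,0,0]},
    {"hand":-1,"slide":[-0.045,0.0074,0],"angular":[0,0,0]},
    {"hand":-1,"slide":[-0.065,0.0107,0],"angular":[0,0,0]},
    {"hand":-1,"slide":[-0.085,0.014,0],"angular":[0,0,0]},
  ],
)

```text
time_s: 26.75
tcp_pos: [0.4605, -0.0383, 0.2123]
eef_rot: [-0.255, -3.13, -0.0]
contact_force: [0.2, 0.3, -6.9]
grip_width: 0.0379
finger_force: 61.0
```

Call:
move_arm(
  targets=[
    {"hand":-1,"slide":[-0.003,-0.03,0],"angular":[0,0,4]},
    {"hand":-1,"slide":[-0.005,-0.07,-0.01],"angular":[0,0,8]},
    {"hand":-1,"slide":[-0.007,-0.11,-0.03],"angular":[0,0,12]},
    {"hand":-1,"slide":[-0.009,-0.15,-0.05],"angular":[0,0,16]},
    {"hand":-1,"slide":[-0.01,-0.18,-0.07],"angular":[0,0,18]},
  ],
)

```text
time_s: 27.25
tcp_pos: [0.4515, -0.2206, 0.1421]
eef_rot: [-0.238, 3.132, -0.001]
contact_force: [-0.2, 0.7, -6.2]
grip_width: 0.0379
finger_force: 62.4
```

Call:
move_arm(
  targets=[
    {"hand":-1,"slide":[0,-0.012,-0.01],"angular":[0,0,0]},
    {"hand":-1,"slide":[0,-0.018,-0.02],"angular":[0,0,0]},
    {"hand":-1,"slide":[0,-0.018,-0.025],"angular":[0,0,0]},
    {"hand":-1,"slide":[0,-0.018,-0.025],"angular":[0,0,0]},
    {"hand":-1,"slide":[0,-0.018,-0.025],"angular":[0,0,0]},
  ],
)

```text
time_s: 27.75
tcp_pos: [0.4527, -0.2355, 0.1182]
eef_rot: [-0.24, 3.132, 0.001]
contact_force: [0.0, -0.6, -7.7]
grip_width: 0.0383
finger_force: 62.7
```

```bash
python3 - <<'E'
from h import *
p,d=grab('side'); P=cloud('side',p,d); s=sense(); print(s['tcp_pos'],s['eef_rot'],s['time_s'])
c=s['tcp_pos'][:2]; q=P[(abs(P[...,0]-c[0])<.04)&(abs(P[...,1]-c[1])<.045)&(P[...,2]>.02)&(P[...,2]<.13)]
for z in np.arange(.02,.12,.006):
    k=(q[:,2]>=z)&(q[:,2]<z+.006)
    if k.sum(): print(z.round(3),k.sum(),q[k,:2].min(0).round(4),q[k,:2].max(0).round(4))
cv2.imwrite('pics/s5.png',cv2.resize(p[170:290,180:300,::-1],(600,600),interpolation=cv2.INTER_CUBIC))
E
```

```text
[ 0.45297726 -0.23580783  0.11841555] [-2.39720831e-01  3.13154217e+00 -3.51954105e-04] 27.8
0.02 73 [ 0.4145 -0.2793] [ 0.4926 -0.2109]
0.026 219 [ 0.4143 -0.2799] [ 0.493 -0.198]
0.032 7 [ 0.419 -0.278] [ 0.4892 -0.2006]
0.05 1 [ 0.4674 -0.2457] [ 0.4674 -0.2457]
0.056 21 [ 0.4295 -0.2578] [ 0.4707 -0.2373]
0.062 22 [ 0.43   -0.2584] [ 0.4741 -0.2354]
0.068 28 [ 0.4332 -0.2594] [ 0.4744 -0.238 ]
0.074 23 [ 0.4309 -0.2595] [ 0.4749 -0.2332]
0.08 20 [ 0.4316 -0.2593] [ 0.4752 -0.2348]
0.086 45 [ 0.4317 -0.2604] [ 0.4729 -0.2162]
0.092 57 [ 0.4321 -0.2627] [ 0.4729 -0.2197]
0.098 8 [ 0.4443 -0.256 ] [ 0.4587 -0.2456]
0.104 8 [ 0.4506 -0.2573] [ 0.4594 -0.2508]
0.11 2 [ 0.4541 -0.2568] [ 0.4567 -0.2535]
0.116 7 [ 0.4369 -0.2629] [ 0.4628 -0.2162]
```

View pics/s5.png

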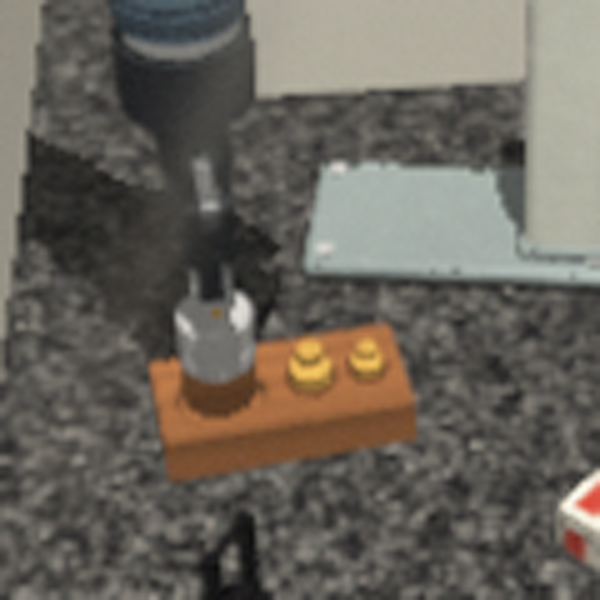

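Centred above the recess within a few mm: in the picture the weight is at (215,340) over the hole at (215,400). I'll refine the recess centre from the saved top view.

```bash
python3 - <<'E'
from h import *
p,d=load('top'); P=cloud('top',p,d); X,Y,Z=P[...,0],P[...,1],P[...,2]; hsv=cv2.cvtColor(p,cv2.COLOR_RGB2HSV)
w=(hsv[...,0]<18)&(hsv[...,1]>90)&(abs(X-.488)<.1)&(abs(Y+.231)<.08)
q=P[w&(Z>.024)&(Z<.036)]; r=cv2.minAreaRect(q[:,:2].astype(np.float32)); print(r)
c=np.array([.4525,-.237]); m=(np.hypot(X-c[0],Y-c[1])<.032)&(Z<.0235)&(Z>.01)
q=P[m]; (x,y),rr=cv2.minEnclosingCircle(q[:,:2].astype(np.float32)); print('floor',len(q),q.mean(0),np.median(q[:,2]),(x,y),rr)
E
```

```text
((0.4879457354545593, -0.2302575558423996), (0.1506662666797638, 0.07423903793096542), 8.796016693115234)
floor 175 [ 0.45215547 -0.2364876   0.01835949] 0.01853853270148509 (0.4528941512107849, -0.23934540152549744) 0.028692368417978287
```

Call:
move_arm(
  targets=[
    {"hand":-1,"slide":[-0.0005,-0.001,-0.008],"angular":[0,0,0]},
    {"hand":-1,"slide":[-0.0005,-0.001,-0.017],"angular":[0,0,0]},
    {"hand":-1,"slide":[-0.0005,-0.001,-0.024],"angular":[0,0,0]},
    {"hand":-1,"slide":[-0.0005,-0.001,-0.029],"angular":[0,0,0]},
    {"hand":-1,"slide":[-0.0005,-0.001,-0.032],"angular":[0,0,0]},
  ],
)

```text
time_s: 28.3
tcp_pos: [0.4514, -0.2373, 0.0848]
eef_rot: [0.237, -3.132, -0.002]
contact_force: [-0.0, -0.8, -7.3]
grip_width: 0.038
finger_force: 62.9
```

Call:
move_arm(
  targets=[
    {"hand":-1,"slide":[0,0,-0.001],"angular":[0,0,0]},
    {"hand":-1,"slide":[0,0,-0.002],"angular":[0,0,0]},
    {"hand":-1,"slide":[0,0,-0.003],"angular":[0,0,0]},
    {"hand":-1,"slide":[0,0,-0.004],"angular":[0,0,0]},
  ],
)

```text
time_s: 28.7
tcp_pos: [0.4522, -0.2379, 0.0819]
eef_rot: [-0.237, 3.132, -0.001]
contact_force: [0.2, 0.3, -6.8]
grip_width: 0.0382
finger_force: 62.9
```

Call:
move_arm(
  targets=[
    {"hand":-1,"slide":[0,0.0005,-0.001],"angular":[0,0,0]},
    {"hand":-1,"slide":[0,0.001,-0.002],"angular":[0,0,0]},
    {"hand":-1,"slide":[0,0.001,-0.002],"angular":[0,0,0]},
  ],
)

```text
time_s: 29.0
tcp_pos: [0.452, -0.2367, 0.0798]
eef_rot: [-0.237, 3.132, -0.0]
contact_force: [0.3, -1.0, -6.8]
grip_width: 0.0383
finger_force: 63.1
```

Call:
move_arm(
  targets=[
    {"hand":-1,"slide":[0,0,-0.0005],"angular":[0,0,0]},
    {"hand":-1,"slide":[0,0,-0.001],"angular":[0,0,0]},
    {"hand":-1,"slide":[0,0,-0.001],"angular":[0,0,0]},
  ],
)

```text
time_s: 29.3
tcp_pos: [0.4521, -0.2367, 0.0797]
eef_rot: [-0.237, 3.132, -0.0]
contact_force: [-4.2, 2.2, 6.5]
grip_width: 0.038
finger_force: 64.2
```

Touchdown at the expected height. I'll ease off half a millimetre, open and look.

Call:
move_arm(
  targets=[
    {"hand":-1,"slide":[0,0,0.0005],"angular":[0,0,0]},
    {"hand":0.0,"slide":[0,0,0.0005],"angular":[0,0,0]},
    {"hand":0.1,"slide":[0,0,0.0005],"angular":[0,0,0]},
    {"hand":0.25,"slide":[0,0,0.0005],"angular":[0,0,0]},
    {"hand":0.4,"slide":[0,0,0.0005],"angular":[0,0,0]},
  ],
)

```text
time_s: 29.8
tcp_pos: [0.4524, -0.237, 0.0793]
eef_rot: [-0.237, 3.132, -0.001]
contact_force: [0.1, -0.0, 0.2]
grip_width: 0.0598
finger_force: 0.0
```

Call:
move_arm(
  targets=[
    {"hand":0.4,"slide":[0,0,0.005],"angular":[0,0,0]},
    {"hand":0.4,"slide":[0,0,0.02],"angular":[0,0,0]},
    {"hand":0.4,"slide":[0,0,0.045],"angular":[0,0,0]},
    {"hand":0.4,"slide":[0,0,0.08],"angular":[0,0,0]},
    {"hand":0.4,"slide":[0,0,0.12],"angular":[0,0,0]},
  ],
)

```text
time_s: 30.3
tcp_pos: [0.4512, -0.2362, 0.1999]
eef_rot: [0.237, -3.131, -0.002]
contact_force: [1.0, 0.1, -0.6]
grip_width: 0.0597
finger_force: 0.0
```

Call:
move_arm(
  targets=[
    {"hand":0.4,"slide":[-0.01,-0.03,0.03],"angular":[0,0,0]},
    {"hand":0.4,"slide":[-0.02,-0.07,0.05],"angular":[0,0,0]},
    {"hand":0.4,"slide":[-0.02,-0.11,0.05],"angular":[0,0,0]},
    {"hand":0.4,"slide":[-0.02,-0.15,0.05],"angular":[0,0,0]},
    {"hand":0.4,"slide":[-0.02,-0.15,0.05],"angular":[0,0,0]},
  ],
)

```text
time_s: 30.8
tcp_pos: [0.4316, -0.3914, 0.249]
eef_rot: [-0.23, 3.133, -0.004]
contact_force: [0.3, -0.1, -0.6]
grip_width: 0.0598
finger_force: 0.0
```

```bash
python3 - <<'E'
from h import *
s=sense(); print(s['tcp_pos'],s['contact_force'],s['time_s'])
for n in('side','top'):
    p,d=grab(n); P=cloud(n,p,d); X,Y,Z=P[...,0],P[...,1],P[...,2]
    near=np.hypot(X-.4525,Y+.237)<.035
    q=P[near&(Z>.045)&(Z<.066)]; print(n,'bodytop',len(q),np.median(q,0).round(4),cv2.minEnclosingCircle(q[:,:2].astype(np.float32)))
    q=P[near&(Z>.1)&(Z<.13)]; print('bail',len(q),q.mean(0).round(4),q[:,2].max().round(4))
    a,b=(slice(180,300),slice(180,300)) if n=='side' else (slice(190,260),slice(250,320))
    o=cv2.resize(p[a,b,::-1],(400,400),interpolation=cv2.INTER_CUBIC); im=o if n=='side' else np.hstack([im,o])
    b=(abs(X-.6)<.06)&(abs(Y+.06)<.05)&(Z>.2)&(Z<.24); print('hook z',np.median(Z[b]).round(4))
cv2.imwrite('pics/s6.png',im)
E
```

```text
[ 0.43159895 -0.39139419  0.24899044] [ 0.2981638  -0.10160568 -0.57306822] 30.8Traceback (most recent call last):
  File "<stdin>", line 4, in <module>
  File "h.py", line 4, in grab
    p,d=camera(n); np.savez(f'{n}.npz',p=p,d=d); return p,d
        ~~~~~~^^^
ValueError: 200 camera calls are used up
```

The camera calls are spent, so there is no picture of the final state. The touchdown height puts the underside at about 18.8 mm against a floor of 18 mm, with a clean release and no force left, so the weight is home. The gripper is clear, so I'm handing in.

```bash
python3 -c "
from plant import *
print(close_job())"
```

```text
the job is handed in; nothing more can be done
None
```

I handed the job in at about 31 s: the check weight hung still on the hook, untouched, for over 2 s, was lifted off slowly, and is back in the block's recess, though that last placing rests on touchdown height and force, not a picture, because the camera calls had run out (no verdict came back).

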